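Pull the card from the weak chip clip

ROBOT

A 6-joint arm with a two-finger parallel gripper is mounted at the origin on the work surface. World frame = base frame: x ahead of the robot, y to its left, z up, the work surface at z = 0. Lengths are in m, angles in rad, forces in N, time in s.
With the tool pointing down it reaches from about 0.4 to 0.825 m from the base axis. Payload 7 kg.
Tool frame: the origin (TCP) lies on the centre line of the jaws, within the pads' length; the fingertips stand 25 mm ahead of it and the grasp point (between the pads) lies 6 mm ahead of it; z points along the fingers, y is the direction in which the jaws open and shut (so a half turn about z gives the same grasp; the last joint's range is limited). The gripper opens to 88 mm and grips with 3 to 60 N. Pads are 19 mm wide; open, the fingers measure 130 mm over their backs; the gripper's body (78 mm by 193 mm) begins 47 mm behind the grasp point.
Start: joints at [-1.006, 0.359, 0.012, 0, -1.224, -0.288], TCP at [0.184, -0.649, 0.252] pointing down, gripper open.
Joint ranges: [-3.07, 3.07], [-1.43, 2.12], [-1.02, 1.25], [-3.03, 1.67], [-3.05, -0], [-3.03, 3.03]. Speed limits (rad/s): [2.39, 2.39, 3.01, 3.14, 3.14, 3.14].

INTERFACE

Orientations are given as [roll, pitch, yaw] about the fixed x, y, z axes, in that order (R = Rz(yaw) Ry(pitch) Rx(roll)).
In Python, from station import * gives the robot as it stands. The module is installed in compiled form; this text tells all that it offers.
- The arm moves only by the tool step_arm, never from a script. Its argument "commands" is text: rows parted by semicolons, each of 6 numbers parted by spaces: the shift along the tool's x, y, z in mm, then the turn, a rotation vector about the tool's x, y, z in rad. A call has 1 to 8 rows; each row shifts and turns the commanded pose from where the row before left it, along the tool's axes as they then stand; what a row does not reach is not made up. A row lasts 1/8 s, in which the tool goes at most 62.5 mm and 10.7 degrees, less where a joint would pass 70% of its speed; a pose out of reach is approached as far as the arm can. A call is refused whole if a number of a shift passes 62.5 or a number of a turn 0.188, either way. A call with a gripper value outside its range is refused whole. "jaw" is the finger opening in mm, from 0 to 87.6, set as the call begins (left out, the last holds). The fingers move at their own pace and stop on an object; "grip_force" is the grip in N (left out, the last holds). Time passes only in rows, so rows that do not move let the fingers close. It gives the time, the measured TCP pose, the force and the opening at its end, in the units of the state.
- get_state(): the state, without advancing time (a new reading comes with each control period).
- grab_frame(name): name is "scene" or "top" or "wrist"; returns a dict with "frame" (400x640x3 uint8, red, green, blue), "fovy" (degrees; the focal length in pixels is half the picture's height over the tangent of half this angle, whatever the lens; pixels are square), "cx", "cy" (the principal point, pixels), "rvec" (rotation vector, rad) and "tvec" (3), from world to camera coordinates, as OpenCV has them; the wrist camera has in their place "tool_from_camera" (4x4, takes a point from camera to tool coordinates, whose origin is the TCP and whose axes are the flange's). Camera axes: x right, y down, z forward; pixel columns grow to the right and rows downward; lengths in m; the calibration is good to about 2 mm. A picture is of the moment at which its call begins: read the wrist's pose just before it. There is no depth.
- job_done(): hands the job in, once; it reports no verdict.
Trained networks look in a picture, given as the dict that the camera call returned (one of the last four; its "shot" number tells which), for a name from the list of things; names that differ only in an ending like _2 or _b are one class to them, and where a whole thing is asked for, a point or a joint stands for the part that bears it (a point fixed in the world has none). Each returns a list of dicts, best first, with "conf" (0 to 1); they miss things now and then, are a little off and sometimes report something else, mostly with a low value. They report only what shows in the picture. A call takes as long as a camera call. They do not tell look-alikes from the thing itself.
- recognise(picture, name): "pixel" ([column, row] in pixels, amid what is visible of it).
The state is a dict: "t": time; "q": joint angles; "qd": joint speeds; "joint_efforts": joint torques, N m; "eef_pos": TCP position; "ee_rot": TCP orientation; "force": force on the tool from outside, world axes, zero at the start; "moment": the same for the moment, N m; "width": finger opening in m.
Only numpy, scipy, OpenCV 4.12 (cv2) and the standard library are available. Lean on these libraries where they do the work, as an engineer would, in place of code of your own. Each camera call takes 0.05 s, during which the arm holds its last target.

TASK

Three steel spring clips are being grip-tested on the recycling shelf, each with a test card upright in its jaws. The chip clip, the widest of the three, is the weak one: take its card by the grip bar, pull it up out of the jaws, and lower it to the floor of the clear plastic box before letting go, so that it stays in the box. Leave the cards of the bag clip and the small binder clip where they are.

Things in the scene. Friction and masses are not known exactly. Their poses are not given: they have to be found in the camera images.
- chip_card: White test card upright in the widest clip (100 mm, wider than the card; broad ribbed levers). Blade 50 wide (y), 5 thick (x), 92 mm tall (z); grip bar 14 thick, 50 wide, 24 high along its top. Origin at mid-card, 46 above the lower edge; bar centre 34 above origin. The edge rests 14 mm above the shelf, 32 deep in the jaws. Pull up with 3 to 8 N; clear after 35 mm. 40 g.
- bag_card: A card like chip_card, same origin and axes, in the bag clip of middle width (60 mm, two flat levers narrower than its jaws). It stays there. All three clips are screwed to the shelf, in changing order, place and heading; each has an 80 mm deep foot and is 46 mm high, so the space beside a card's grip bar (82 to 106 mm above the shelf) is free.
- binder_card: A card like chip_card, same origin and axes, in the binder clip, the narrowest (32 mm jaws, narrower than the card, with two wire loop handles). It stays there. In every clip one jaw is fixed and one sprung; the sprung jaw shuts when its card is out.
- clear_box: Loose open-topped clear plastic box, 190 mm (its x) by 150 mm (its y), 60 mm high, walls and floor 4 mm. Origin at the centre of its underside, x and y along its sides, z up. Two loose steel bottle caps, 30 mm wide and 12 mm high, lie in two opposite corners; the middle of its floor is free.
Mind the look-alikes: they are no part of the job. Leave any red look-alike of the chip_card alone. Several things have the shape of the clear_box; the one meant has the colours described above.

How it is judged:
By the outcome, as a careful person would: the job done as asked, in the order asked, and still so for the second after the job is handed in, with the robot touching nothing.
It also fails if it takes over 37 s, if anything falls off the work surface, if the arm or the gripper's body presses on something with over 40 N, if the wrist force passes 120 N, or if a joint passes its speed limit or range.

## Working session

There is one attempt and no reset: what is moved stays moved. The work goes in short steps, Python scripts to look and compute and a tool call to move; the robot and the scene stay as the last step left them, time stands still between calls to the robot, and variables do not carry over. Pictures are saved under pics/ and viewed, and the job is handed in when it is done.

Besides the shell and the picture viewer there is one more tool, called by a JSON object that holds its "op" and its "data", one argument or row to a line. step_arm: Moves the arm, as the interface text tells. Its arguments: {"type":"object","properties":{"commands":{"type":"string"},"jaw":{"type":"number"},"grip_force":{"type":"number"}},"required":["commands"]}

```bash
mkdir -p pics; cat > h.py <<'E'
from station import *
import numpy as np, cv2
def K(p):
    h=p["frame"].shape[0]; f=h/2/np.tan(np.radians(p["fovy"])/2)
    return np.array([[f,0,p["cx"]],[0,f,p["cy"]],[0,0,1.]])
def ray(p,px):
    R=cv2.Rodrigues(np.array(p["rvec"],float))[0]; t=np.array(p["tvec"],float)
    d=R.T@np.linalg.inv(K(p))@np.array([px[0],px[1],1.]); return -R.T@t,d
def atz(p,px,z):
    o,d=ray(p,px); return o+d*(z-o[2])/d[2]
def proj(p,X):
    return cv2.projectPoints(np.array(X,float).reshape(-1,3),np.array(p["rvec"],float),np.array(p["tvec"],float),K(p),None)[0].reshape(-1,2)
def save(p,n): cv2.imwrite("pics/"+n+".png",p["frame"][:,:,::-1])
E
python3 - <<'E'
from h import *
import pickle
s=get_state();print(s["t"],s["eef_pos"],s["ee_rot"])
for c in("scene","top"):
    p=grab_frame(c);save(p,c+"1");pickle.dump(p,open(c+"1.pkl","wb"))
    for n in("chip_card","bag_card","binder_card","clear_box"):
        print(c,n,[(np.round(r["pixel"]).tolist(),round(r["conf"],2)) for r in recognise(p,n)])
E
```

```text
0.0 [ 0.18431593 -0.64887632  0.2506228 ] [ 3.13993047e+00 -1.48078799e-04 -2.86495001e+00]
scene chip_card [([273.0, 295.0], 0.92), ([341.0, 303.0], 0.81), ([298.0, 360.0], 0.58), ([277.0, 188.0], 0.16)]
scene bag_card [([305.0, 236.0], 0.86)]
scene binder_card [([280.0, 186.0], 0.51)]
scene clear_box [([260.0, 151.0], 0.83), ([328.0, 122.0], 0.83)]
top chip_card [([179.0, 119.0], 0.73), ([263.0, 165.0], 0.67), ([197.0, 160.0], 0.57), ([233.0, 119.0], 0.5)]
top bag_card [([264.0, 163.0], 0.53)]
top binder_card [([334.0, 165.0], 0.66), ([200.0, 157.0], 0.15)]
top clear_box [([430.0, 185.0], 0.87), ([446.0, 267.0], 0.82)]
```

View pics/scene1.png

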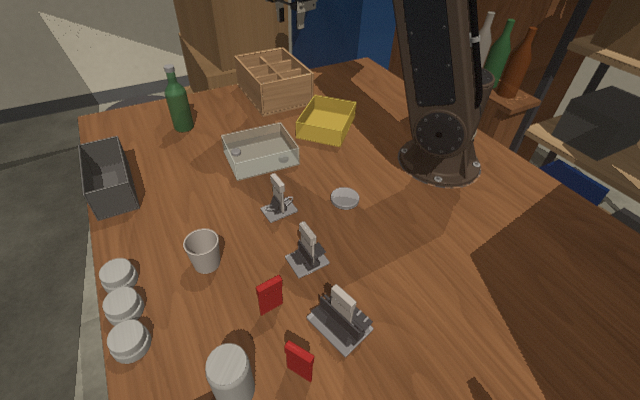

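View pics/top1.png

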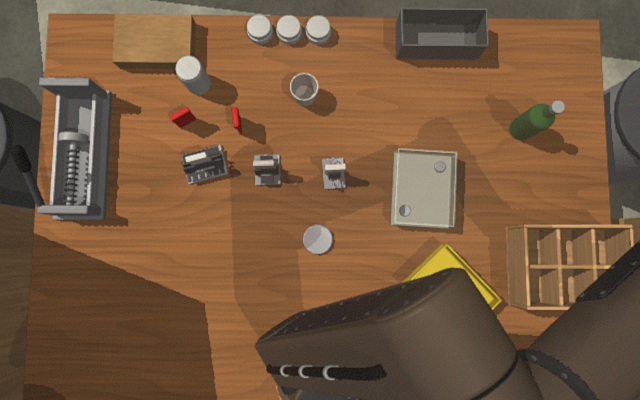

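```bash
python3 - <<'E'
import cv2
a=cv2.imread("pics/scene1.png")[150:400,190:420];cv2.imwrite("pics/scene1c.png",cv2.resize(a,None,fx=2.4,fy=2.4,interpolation=2))
a=cv2.imread("pics/top1.png")[70:320,140:540];cv2.imwrite("pics/top1c.png",cv2.resize(a,None,fx=2,fy=2,interpolation=2))
E
```

```text
(no output)
```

View pics/scene1c.png

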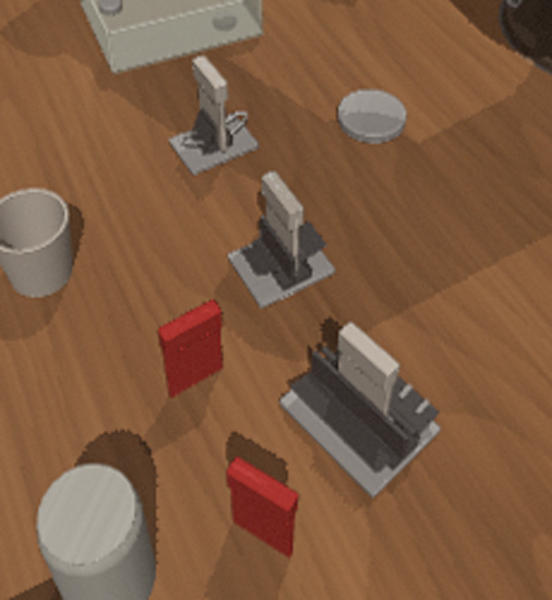

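View pics/top1c.png

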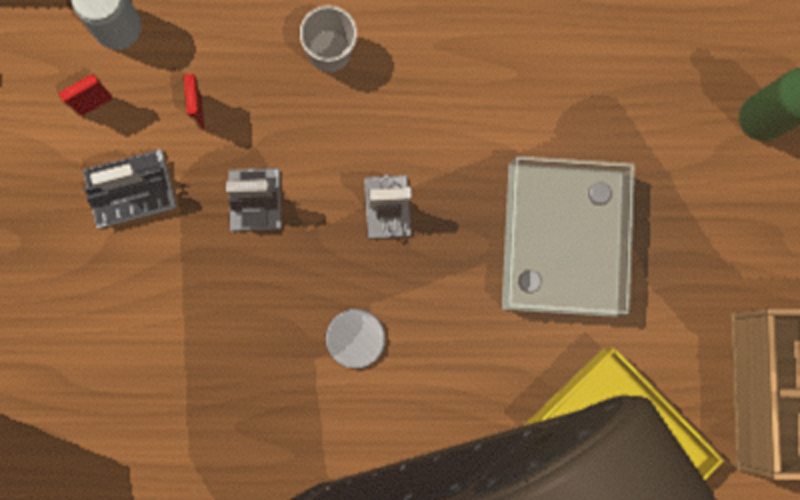

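The candidates for chip_card are:
- white card in the widest clip: scene (343,303), top (201,158)
- bag card: scene (308,238), top (264,163)
- binder card: scene (277,188), top (334,168)
- two red look-alikes: scene (270,295) and (299,360)

I choose the white card in the wide clip with ribbed levers. For the box I choose the clear one with caps at top (425,188), not the yellow or grey ones.

```bash
python3 - <<'E'
from h import *
import pickle
for c,(x0,y0,w,h) in dict(top=(175,135,60,55),scene=(300,270,80,90)).items():
    p=pickle.load(open(c+"1.pkl","rb"))
    s=10 if c=="top" else 7
    a=cv2.resize(p["frame"][y0:y0+h,x0:x0+w,::-1],None,fx=s,fy=s,interpolation=cv2.INTER_CUBIC)
    if s==7:a=a[:600]
    cv2.imwrite(f"pics/{c}_z.png",a)
p=pickle.load(open("top1.pkl","rb"))
print("cam",ray(p,(0,0))[0], "card",atz(p,(201,158),.106))
for px in [(395,150),(457,151),(455,229),(391,226)]: print(px,atz(p,px,.06))
for px in [(440,167),(405,211)]: print("cap",atz(p,px,.016))
E
```

```text
cam [0.30747168 0.02545255 1.31235514] card [0.535131   0.30158159 0.106     ]
(395, 150) [ 0.56789095 -0.17495172  0.06      ]
(457, 151) [ 0.56651624 -0.33168774  0.06      ]
(455, 229) [ 0.36974881 -0.32184863  0.06      ]
(391, 226) [ 0.37626379 -0.16289703  0.06      ]
cap [ 0.5329474  -0.29880675  0.016     ]
cap [ 0.41751291 -0.20601891  0.016     ]
```

View pics/top_z.png

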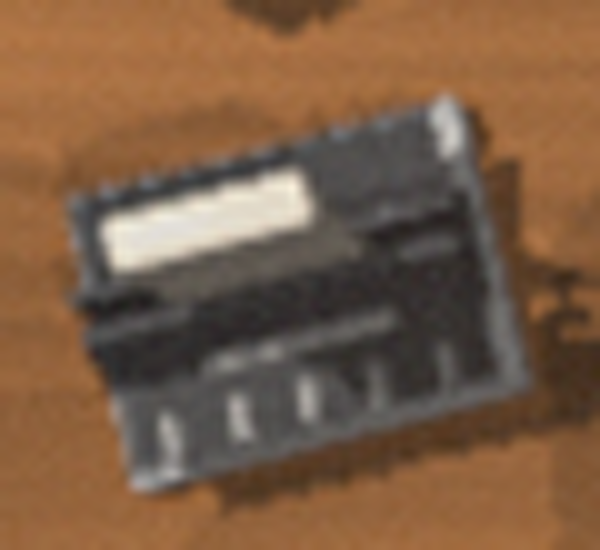

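View pics/scene_z.png

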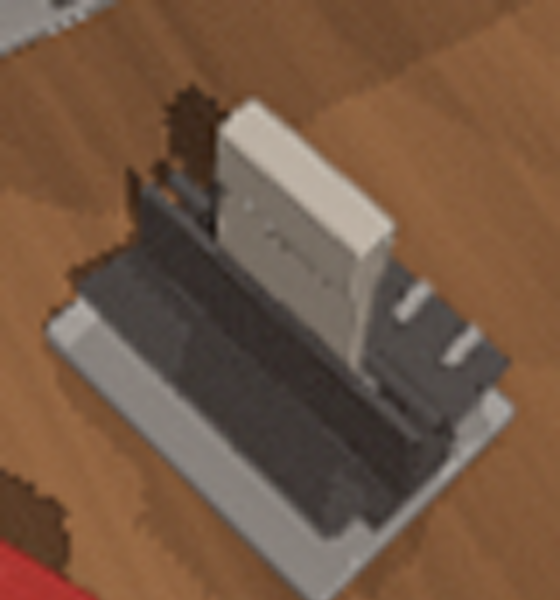

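```bash
python3 - <<'E'
from h import *
import pickle
for c,s,o,cs in (("top",10,(175,135),[(100,220),(303,169),(315,220),(117,273)]),("scene",7,(300,270),[(220,120),(252,98),(393,230),(358,254)])):
    p=pickle.load(open(c+"1.pkl","rb"))
    P=np.array([atz(p,((x+.5)/s-.5+o[0],(y+.5)/s-.5+o[1]),.106) for x,y in cs])
    print(c,np.round(P,4).tolist(),"ctr",P.mean(0).round(4), [round(float(np.linalg.norm(P[i]-P[(i+1)%4]))*1e3,1) for i in range(4)])
    a,b=(P[1]+P[2]-P[0]-P[3],0) if c=="top" else (P[2]+P[3]-P[0]-P[1],0)
    print(np.degrees(np.arctan2(a[1],a[0])))
p=pickle.load(open("scene1.pkl","rb"))
for px in [(222,133),(290,124),(299,150),(229,164)]: print(px,atz(p,px,.06))
s=get_state()
from scipy.spatial.transform import Rotation as R
print(R.from_euler("xyz",s["ee_rot"]).as_matrix().round(3))
w=grab_frame("wrist");print(np.array(w["tool_from_camera"]).round(3),w["fovy"])
E
```

```text
top [[0.5384, 0.3413, 0.106], [0.5513, 0.2928, 0.106], [0.5388, 0.2895, 0.106], [0.5255, 0.3367, 0.106]] ctr [0.5385 0.3151 0.106 ] [50.1, 12.9, 49.0, 13.7]
-74.68760381853825
scene [[0.5487, 0.2911, 0.106], [0.5381, 0.2892, 0.106], [0.5264, 0.3376, 0.106], [0.5375, 0.3392, 0.106]] ctr [0.5377 0.3143 0.106 ] [10.8, 49.8, 11.3, 49.4]
103.3213426184803
(222, 133) [ 0.55607862 -0.33988274  0.06      ]
(290, 124) [ 0.35295005 -0.29655899  0.06      ]
(299, 150) [ 0.38847419 -0.16187243  0.06      ]
(229, 164) [ 0.58498402 -0.18755014  0.06      ]
[[-0.962 -0.273 -0.   ]
 [-0.273  0.962  0.   ]
 [ 0.     0.    -1.   ]]
[[-0.001 -0.969 -0.246  0.067]
 [ 1.    -0.001  0.001  0.   ]
 [-0.001 -0.246  0.969 -0.133]
 [ 0.     0.     0.     1.   ]] 65.91454120484484
```

```bash
cat >> h.py <<'E'
from scipy.spatial.transform import Rotation as Ro
def T(pos,rpy):
    M=np.eye(4);M[:3,:3]=Ro.from_euler("xyz",rpy).as_matrix();M[:3,3]=pos;return M
def down(x,y,z,yawdeg): return T([x,y,z],[np.pi,0,np.radians(yawdeg)])
def sim(M,rows):
    for r in rows:
        D=np.eye(4);D[:3,:3]=Ro.from_rotvec(r[3:]).as_matrix();D[:3,3]=np.array(r[:3])/1e3;M=M@D
    return M
def cur():
    s=get_state();return T(s["eef_pos"],s["ee_rot"])
def plan(A,B,n):
    # constant twist: numeric solve
    from scipy.optimize import least_squares
    w=Ro.from_matrix(A[:3,:3].T@B[:3,:3]).as_rotvec()/n
    f=lambda v:(sim(A,[[*v,*w]]*n)-B)[:3,3]*1e3
    v=least_squares(f,(A[:3,:3].T@(B-A)[:3,3])*1e3/n).x
    return [*v,*w]
E
python3 - <<'E'
from h import *
import pickle
A=cur();B=down(.538,.3147,.20,-75.8)
r=plan(A,B,20);print(np.round(r,4))
r2=[r[0],r[1],0,0,0,r[5]]
M=A
for i in range(20):
    M=sim(M,[r]); 
    if i%4==3: print(M[:3,3].round(3),np.hypot(*M[:2,3]).round(3))
p=pickle.load(open("top1.pkl","rb"));print("bottle cap",atz(p,(557,106),.2),atz(p,(520,132),.0), "red",atz(p,(233,118),.09))
a=cv2.resize(p["frame"][140:240,380:470,::-1],None,fx=6,fy=6,interpolation=2);cv2.imwrite("pics/box_z.png",a)
E
```

```text
[-55.5376  11.8436   2.5787  -0.       0.      -0.0771]
[ 0.371 -0.521  0.241] 0.64
[ 0.51  -0.342  0.231] 0.614
[ 0.588 -0.13   0.221] 0.602
[0.597 0.096 0.21 ] 0.605
[0.538 0.315 0.2  ] 0.623
bottle cap [ 0.64313998 -0.5220581   0.2       ] [ 0.63158879 -0.51819691  0.        ] red [0.63893706 0.22960229 0.09      ]
```

View pics/box_z.png

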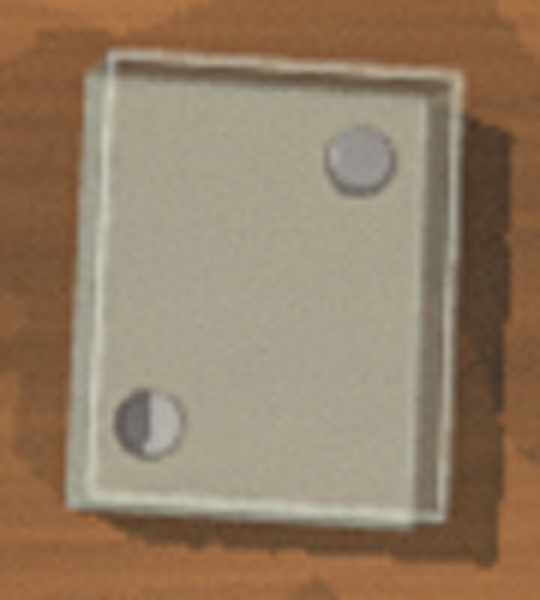

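{"op": "step_arm", "data": {
  "commands": "-55.5 11.8 0 0 0 -0.077;-55.5 11.8 0 0 0 -0.077;-55.5 11.8 0 0 0 -0.077;-55.5 11.8 0 0 0 -0.077;-55.5 11.8 0 0 0 -0.077;-55.5 11.8 0 0 0 -0.077;-55.5 11.8 0 0 0 -0.077;-55.5 11.8 0 0 0 -0.077",
  "jaw": 60
}}

```text
t: 1.55
eef_pos: [0.5107, -0.3412, 0.2516]
ee_rot: [-3.141, -0.0, -2.246]
force: [0.8, 0.2, -0.0]
width: 0.0601
```

{"op": "step_arm", "data": {
  "commands": "-55.5 11.8 0 0 0 -0.077;-55.5 11.8 0 0 0 -0.077;-55.5 11.8 0 0 0 -0.077;-55.5 11.8 0 0 0 -0.077;-55.5 11.8 0 0 0 -0.077;-55.5 11.8 0 0 0 -0.077;-55.5 11.8 0 0 0 -0.077;-55.5 11.8 0 0 0 -0.077"
}}

```text
t: 2.55
eef_pos: [0.598, 0.0972, 0.2517]
ee_rot: [-3.141, 0.0, -1.63]
force: [1.1, 0.5, 0.1]
width: 0.0602
```

{"op": "step_arm", "data": {
  "commands": "-55.5 11.8 0 0 0 -0.077;-55.5 11.8 0 0 0 -0.077;-55.5 11.8 0 0 0 -0.077;-55.5 11.8 0 0 0 -0.077;0 0 0 0 0 0"
}}

```text
t: 3.18
eef_pos: [0.5378, 0.3171, 0.2514]
ee_rot: [-3.141, 0.0, -1.32]
force: [-0.3, -0.6, 0.9]
width: 0.0599
```

```bash
python3 - <<'E'
from h import *
import pickle
s=get_state();print(s["t"],s["eef_pos"],s["ee_rot"],s["force"],s["width"],s["q"])
M=cur();p=grab_frame("wrist");save(p,"w1")
C=M@np.array(p["tool_from_camera"]);W=np.linalg.inv(C)
p["rvec"]=cv2.Rodrigues(W[:3,:3])[0].ravel();p["tvec"]=W[:3,3]
pickle.dump(p,open("w1.pkl","wb"))
print(proj(p,[[.538,.3147,.106]]))
q=pickle.load(open("top1.pkl","rb"))
P=np.array([atz(q,((x+.5)/6-.5+380,(y+.5)/6-.5+140),.06) for x,y in [(110,50),(463,73),(443,520),(88,503)]])
print(P.round(4),P.mean(0)); d=P[0]+P[1]-P[2]-P[3];print(np.degrees(np.arctan2(d[1],d[0])))
E
```

```text
3.175 [0.5378466  0.31705275 0.25142157] [-3.14146431e+00  3.52331231e-04 -1.31959734e+00] [-0.28509607 -0.6025322   0.87998711] 0.05993328684372263 [ 8.44775037e-01  2.76128318e-01 -1.06536758e-01 -2.37481636e-04
 -1.18782780e+00 -5.93487364e-01]
[[324.93916554 191.70839799]]
[[ 0.5733 -0.1824  0.06  ]
 [ 0.5646 -0.331   0.06  ]
 [ 0.3765 -0.3181  0.06  ]
 [ 0.3827 -0.171   0.06  ]] [ 0.47428551 -0.25062405  0.06      ]
-3.6691770753611905
```

View pics/w1.png

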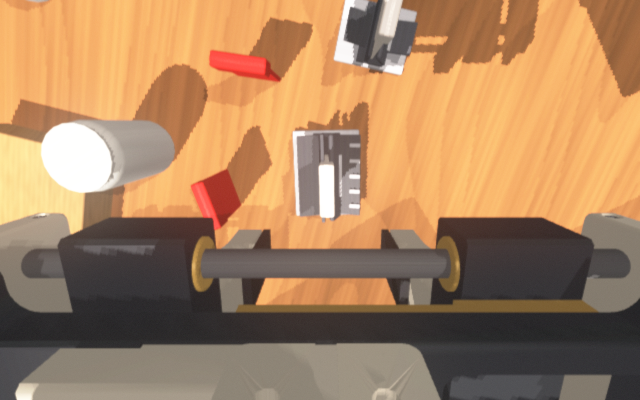

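The wrist view shows the chip card's bar at about (327,190), between the open fingers and in the wide ribbed clip. I'll zoom in to refine its position.

```bash
python3 - <<'E'
from h import *
import pickle
p=pickle.load(open("w1.pkl","rb"))
a=cv2.resize(p["frame"][120:230,280:375,::-1],None,fx=5,fy=5,interpolation=2);cv2.imwrite("pics/w1z.png",a)
print(proj(p,[[.538,.3147,.106]]))
E
```

```text
[[324.93916554 191.70839799]]
```

View pics/w1z.png

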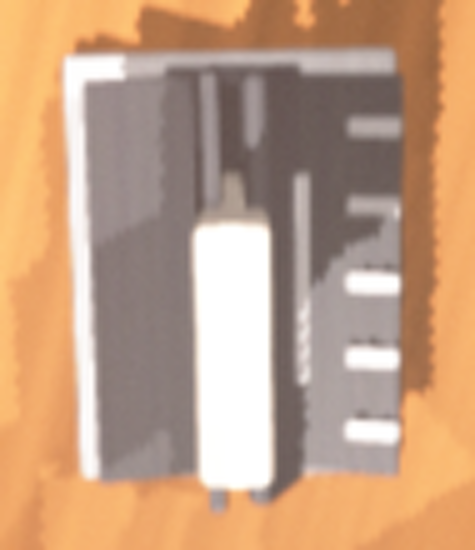

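```bash
python3 - <<'E'
from h import *
import pickle
p=pickle.load(open("w1.pkl","rb"))
P=np.array([atz(p,((x+.5)/5-.5+280,(y+.5)/5-.5+120),.106) for x,y in [(193,222),(269,220),(274,488),(200,490)]])
print(P.round(4),P.mean(0));d=P[0]+P[1]-P[2]-P[3];print(np.degrees(np.arctan2(d[1],d[0])),np.linalg.norm(P[0]-P[1]),np.linalg.norm(P[1]-P[2]))
c=P.mean(0)
M=cur();B=down(c[0],c[1],.100,np.degrees(np.arctan2(d[1],d[0])))
D=np.linalg.inv(M)@B;print((D[:3,3]*1e3).round(1),Ro.from_matrix(D[:3,:3]).as_rotvec())
E
```

```text
[[0.5503 0.2913 0.106 ]
 [0.537  0.2876 0.106 ]
 [0.5232 0.3364 0.106 ]
 [0.5367 0.3402 0.106 ]] [0.53680273 0.31388751 0.106     ]
-74.34655472766876 0.013741277206432069 0.05072865464863455
[  1.    1.8 151.4] [ 2.33928468e-04 -9.77616231e-05 -2.42241473e-02]
```

{"op": "step_arm", "data": {
  "commands": "1 1.8 40 0 0 -0.022;0 0 40 0 0 0;0 0 35 0 0 0;0 0 22 0 0 0;0 0 14.5 0 0 0;0 0 0 0 0 0",
  "jaw": 50
}}

```text
t: 3.98
eef_pos: [0.5377, 0.3113, 0.0994]
ee_rot: [3.14, -0.001, -1.304]
force: [0.1, 1.0, -0.5]
width: 0.05
```

```bash
python3 - <<'E'
from h import *
s=get_state();print(s["t"],s["eef_pos"],s["force"],s["width"])
p=grab_frame("wrist");save(p,"w2")
p=grab_frame("scene");cv2.imwrite("pics/s2.png",cv2.resize(p["frame"][180:380,240:460,::-1],None,fx=3,fy=3))
E
```

```text
3.975 [0.53771901 0.31128785 0.09937028] [ 0.09417365  1.04002367 -0.47059476] 0.04998785835288334
```

View pics/w2.png

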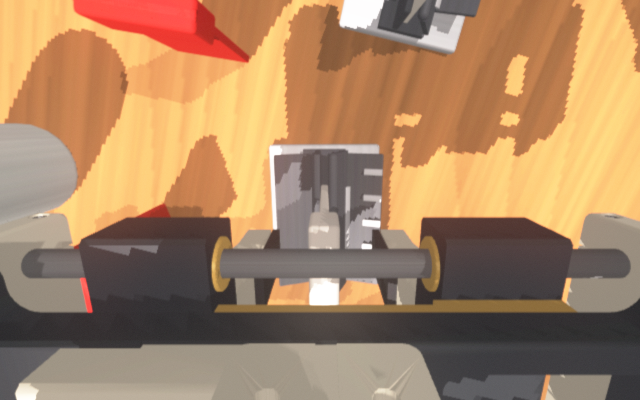

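View pics/s2.png

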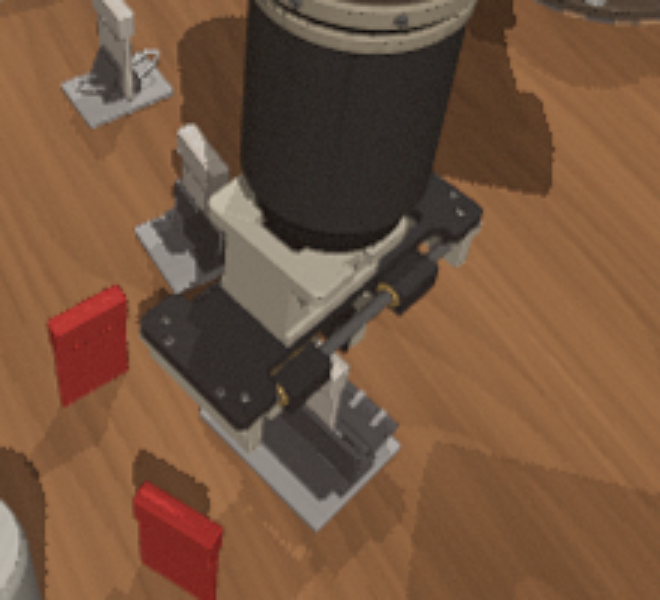

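The bar, at (322,250), sits between the fingers and nothing else touches. Closing now.

{"op": "step_arm", "data": {
  "commands": "0 0 0 0 0 0;0 0 0 0 0 0;0 0 0 0 0 0;0 0 0 0 0 0",
  "jaw": 5,
  "grip_force": 25
}}

```text
t: 4.58
eef_pos: [0.5377, 0.3123, 0.1002]
ee_rot: [-3.141, 0.0, -1.303]
force: [-0.2, 0.5, 0.2]
width: 0.0155
```

{"op": "step_arm", "data": {
  "commands": "0 0 -4 0 0 0;0 0 -8 0 0 0;0 0 -8 0 0 0"
}}

```text
t: 4.95
eef_pos: [0.5378, 0.3123, 0.1205]
ee_rot: [-3.142, 0.0, -1.303]
force: [1.9, 1.8, -4.8]
width: 0.0138
```

{"op": "step_arm", "data": {
  "commands": "0 0 -8 0 0 0;0 0 -10 0 0 0;0 0 -15 0 0 0;0 0 -30 0 0 0;0 0 -40 0 0 0;0 0 -30 0 0 0;0 0 0 0 0 0"
}}

```text
t: 5.82
eef_pos: [0.5387, 0.3129, 0.2572]
ee_rot: [-3.136, 0.003, -1.302]
force: [0.1, 0.0, -1.2]
width: 0.0139
```

```bash
python3 - <<'E'
from h import *
s=get_state();print(s["t"],s["eef_pos"],s["force"],s["width"])
p=grab_frame("scene");cv2.imwrite("pics/s3.png",cv2.resize(p["frame"][80:380,200:500,::-1],None,fx=2,fy=2))
A=cur();B=down(.472,-.248,.23,-93.7)
r=plan(A,B,11);print(np.round(r,4));M=A
for i in range(11):M=sim(M,[r]);print(M[:3,3].round(3))
E
```

```text
5.825 [0.53868301 0.31293967 0.25719995] [ 0.05082787  0.02893984 -1.19828375] 0.013897810126943988
[ 5.01444e+01  1.19506e+01  2.21940e+00 -2.00000e-04  2.00000e-04
  3.02000e-02]
[0.54  0.261 0.253]
[0.54  0.209 0.25 ]
[0.539 0.158 0.248]
[0.536 0.107 0.246]
[0.531 0.055 0.244]
[0.525 0.004 0.241]
[ 0.518 -0.047  0.239]
[ 0.508 -0.098  0.237]
[ 0.498 -0.148  0.234]
[ 0.486 -0.198  0.232]
[ 0.472 -0.248  0.23 ]
```

View pics/s3.png

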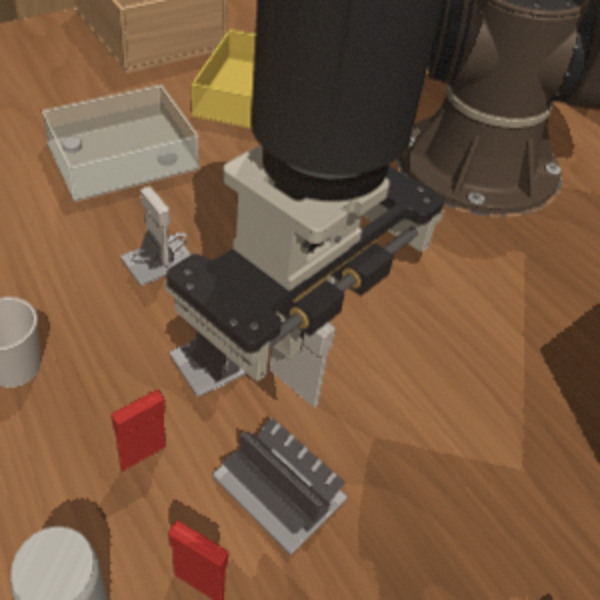

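The card is out and held (opening 13.9 mm), and the other two cards are untouched. Carrying it to the box.

```bash
python3 - <<'E'
from h import *
A=cur();B=down(.460,-.247,.245,-94)
r=plan(A,B,12);print(np.round(r,4));print(sim(A,[[46.1,r[1],1,0,0,.0274]]*12)[:3,3])
E
```

```text
[ 4.58144e+01  1.17753e+01  7.83800e-01 -2.00000e-04  2.00000e-04
  2.82000e-02]
[ 0.46271747 -0.25082896  0.241664  ]
```

{"op": "step_arm", "data": {
  "commands": "45.8 11.8 0.8 0 0 0.028;45.8 11.8 0.8 0 0 0.028;45.8 11.8 0.8 0 0 0.028;45.8 11.8 0.8 0 0 0.028;45.8 11.8 0.8 0 0 0.028;45.8 11.8 0.8 0 0 0.028;45.8 11.8 0.8 0 0 0.028;45.8 11.8 0.8 0 0 0.028"
}}

```text
t: 6.88
eef_pos: [0.5057, -0.0656, 0.2461]
ee_rot: [3.14, -0.0, -1.528]
force: [1.2, 0.7, -0.5]
width: 0.0141
```

{"op": "step_arm", "data": {
  "commands": "45.8 11.8 0.8 0 0 0.028;45.8 11.8 0.8 0 0 0.028;45.8 11.8 0.8 0 0 0.028;45.8 11.8 0.8 0 0 0.028;0 0 0 0 0 0;0 0 0 0 0 0"
}}

```text
t: 7.62
eef_pos: [0.4594, -0.2473, 0.2429]
ee_rot: [3.14, 0.0, -1.64]
force: [-0.4, 0.3, -1.4]
width: 0.0132
```

```bash
python3 - <<'E'
from h import *
import pickle
s=get_state();print(s["t"],s["eef_pos"],s["ee_rot"],s["force"],s["width"])
M=cur();p=grab_frame("wrist");save(p,"w4")
W=np.linalg.inv(M@np.array(p["tool_from_camera"]))
p["rvec"]=cv2.Rodrigues(W[:3,:3])[0].ravel();p["tvec"]=W[:3,3];pickle.dump(p,open("w4.pkl","wb"))
q=grab_frame("scene");pickle.dump(q,open("s4.pkl","wb"));cv2.imwrite("pics/s4.png",cv2.resize(q["frame"][50:300,180:430,::-1],None,fx=2.4,fy=2.4))
def box(cx,cy,a,z):
    a=np.radians(a);return [[cx+x*np.cos(a)-y*np.sin(a),cy+x*np.sin(a)+y*np.cos(a),z] for x,y in((.095,.075),(.095,-.075),(-.095,-.075),(-.095,.075))]
o=pickle.load(open("scene1.pkl","rb"));im=o["frame"][:,:,::-1].copy();i2=p["frame"][:,:,::-1].copy()
for a,c in((-3.7,(0,0,255)),(-8,(255,0,0))):
  for z in(.0,.06):
    B=box(.472,-.248,a,z)
    cv2.polylines(im,[proj(o,B).round().astype(int)],True,c);cv2.polylines(i2,[proj(p,B).round().astype(int)],True,c)
cv2.imwrite("pics/ov.png",cv2.resize(im[100:200,200:350],None,fx=4,fy=4));cv2.imwrite("pics/ovw.png",i2)
E
```

```text
7.625 [ 0.45939569 -0.24726813  0.24293343] [ 3.14042261e+00  3.30347222e-04 -1.63965278e+00] [-0.43698127  0.28139881 -1.42092412] 0.013216893184947339
```

View pics/ov.png

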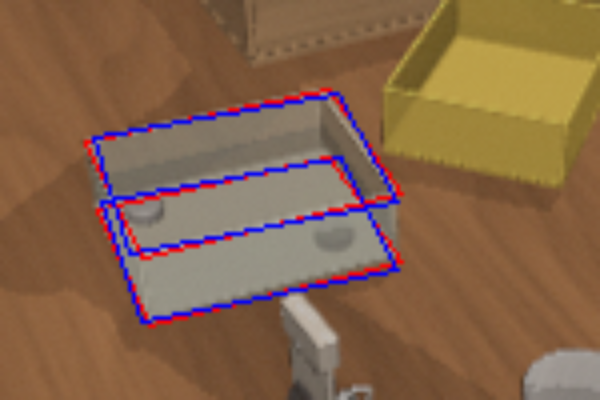

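View pics/ovw.png

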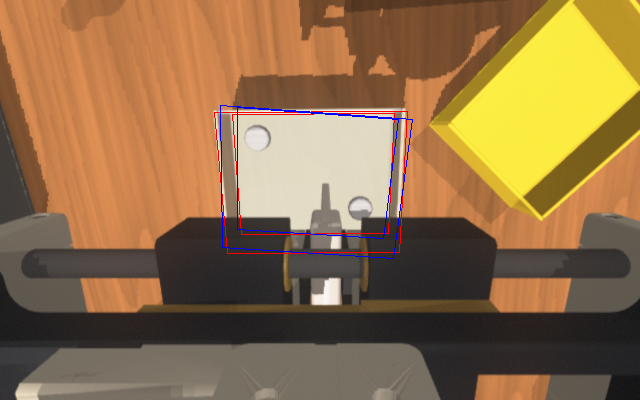

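View pics/s4.png

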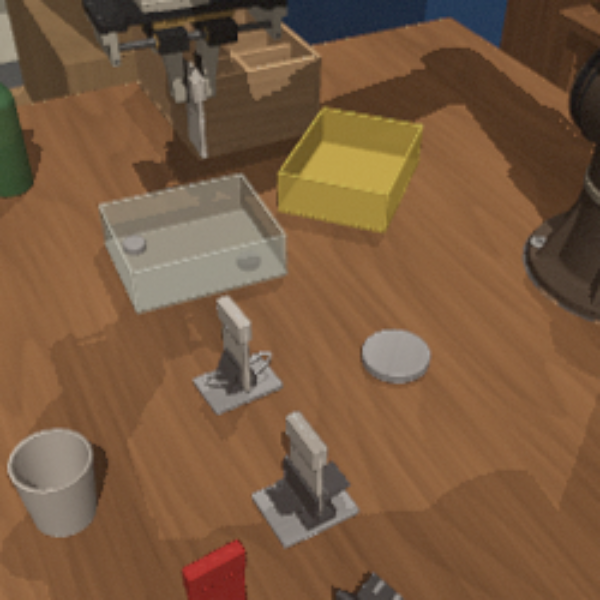

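The box overlay (yaw −3.7°, centre 0.472, −0.248) fits both views. The card hangs over the middle, clear of the caps at (257,138) and (360,208).

{"op": "step_arm", "data": {
  "commands": "0 0 40 0 0 0;0 0 40 0 0 0;0 0 30 0 0 0;0 0 15 0 0 0;0 0 0 -0.075 0 0;0 0 0 -0.075 0 0;0 0 0 0 0 0"
}}

```text
t: 8.6
eef_pos: [0.4616, -0.2469, 0.1185]
ee_rot: [2.992, -0.0, -1.637]
force: [0.3, 0.2, -0.3]
width: 0.0139
```

{"op": "step_arm", "data": {
  "commands": "0 -1.5 10 0 0 0;0 -1 6 0 0 0;0 -0.4 3 0 0 0;0 0 0 0 0 0"
}}

```text
t: 9.1
eef_pos: [0.4597, -0.2473, 0.0991]
ee_rot: [2.991, 0.0, -1.639]
force: [0.1, 0.9, -0.2]
width: 0.014
```

{"op": "step_arm", "data": {
  "commands": "0 -0.6 4 0 0 0;0 -0.3 2 0 0 0;0 -0.2 1.5 0 0 0;0 0 0 0 0 0"
}}

```text
t: 9.6
eef_pos: [0.4599, -0.2473, 0.0916]
ee_rot: [2.991, -0.0, -1.639]
force: [-0.3, -0.3, -0.2]
width: 0.0142
```

```bash
python3 - <<'E'
from h import *
s=get_state();print(s["t"],s["eef_pos"],s["force"],s["width"])
q=grab_frame("scene");cv2.imwrite("pics/s5.png",cv2.resize(q["frame"][70:220,180:380,::-1],None,fx=4,fy=4))
E
```

```text
9.6 [ 0.45987361 -0.24730598  0.09156219] [-0.25610525 -0.26648021 -0.16457754] 0.01415895510645104
```

View pics/s5.png

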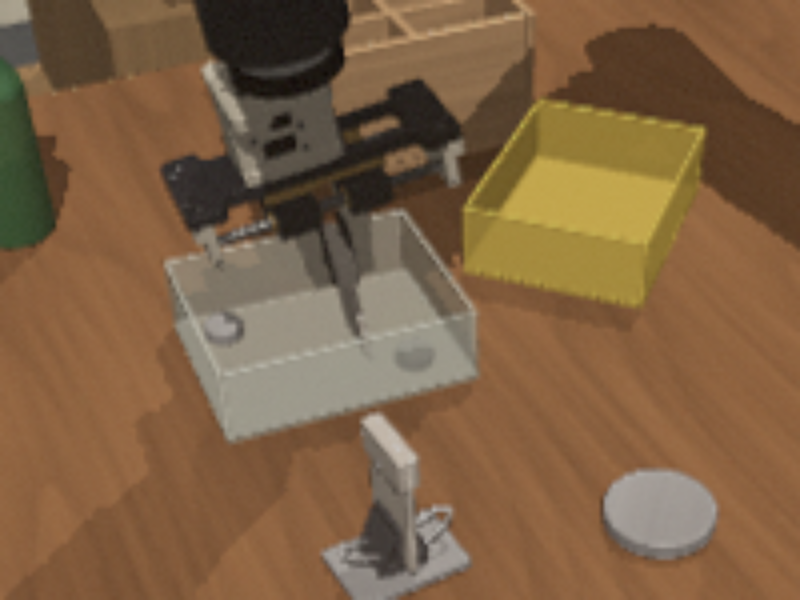

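{"op": "step_arm", "data": {
  "commands": "0 -0.3 2 0 0 0;0 0 0 0 0 0"
}}

```text
t: 9.9
eef_pos: [0.46, -0.2473, 0.0897]
ee_rot: [2.992, -0.0, -1.639]
force: [-0.2, -0.6, 0.1]
width: 0.0137
```

{"op": "step_arm", "data": {
  "commands": "0 -0.2 1.5 0 0 0;0 0 0 0 0 0"
}}

```text
t: 10.15
eef_pos: [0.4604, -0.2475, 0.0894]
ee_rot: [2.993, -0.001, -1.638]
force: [-2.2, 1.7, 10.6]
width: 0.0141
```

Contact with the floor (10.6 N). I'll ease off slightly and let go.

{"op": "step_arm", "data": {
  "commands": "0 0.1 -0.8 0 0 0;0 0 0 0 0 0"
}}

```text
t: 10.4
eef_pos: [0.4602, -0.2474, 0.0895]
ee_rot: [2.992, -0.0, -1.638]
force: [-0.1, 0.8, 6.8]
width: 0.0136
```

{"op": "step_arm", "data": {
  "commands": "0 0 0 0 0 0;0 0 0 0 0 0;0 0 0 0 0 0;0 0 0 0 0 0",
  "jaw": 34
}}

```text
t: 10.9
eef_pos: [0.4598, -0.2473, 0.0888]
ee_rot: [2.991, 0.0, -1.639]
force: [-0.3, 0.2, 0.7]
width: 0.0341
```

```bash
python3 - <<'E'
from h import *
s=get_state();print(s["t"],s["eef_pos"],s["force"],s["width"])
q=grab_frame("scene");cv2.imwrite("pics/s6.png",cv2.resize(q["frame"][70:220,180:380,::-1],None,fx=4,fy=4))
E
```

```text
10.9 [ 0.45982707 -0.24726957  0.0887814 ] [-0.29843099  0.21825234  0.66064024] 0.03408888152624791
```

View pics/s6.png

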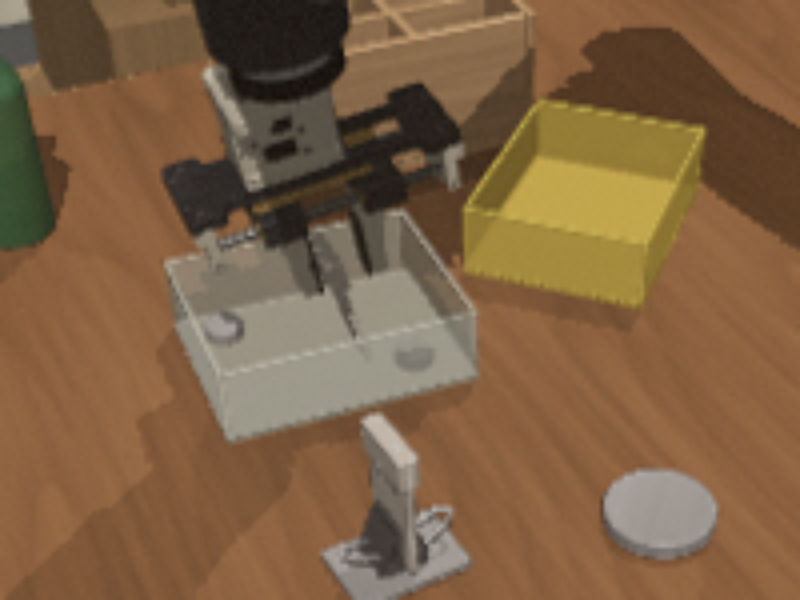

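The card leans on the +x finger as intended. Opening wider to lay it down gently, then lifting away.

{"op": "step_arm", "data": {
  "commands": "0 0 0 0 0 0;0 0 0 0 0 0;0 0 0 0 0 0;0 0 0 0 0 0",
  "jaw": 80
}}

```text
t: 11.45
eef_pos: [0.4599, -0.2473, 0.089]
ee_rot: [2.992, -0.0, -1.639]
force: [0.4, 0.6, 0.1]
width: 0.0683
```

{"op": "step_arm", "data": {
  "commands": "0 0.7 -5 0 0 0;0 1.5 -10 0 0 0;0 2.2 -15 0 0 0;0 4.5 -30 0 0 0;0 7 -45 0 0 0;0 7 -45 0 0 0;0 0 0 0 0 0;0 0 0 0 0 0"
}}

```text
t: 12.45
eef_pos: [0.4595, -0.2471, 0.2413]
ee_rot: [2.993, 0.0, -1.639]
force: [-0.1, 0.1, -1.5]
width: 0.0803
```

```bash
python3 - <<'E'
from h import *
s=get_state();print(s["t"],s["eef_pos"],s["force"],s["width"])
q=grab_frame("scene");cv2.imwrite("pics/s7.png",cv2.resize(q["frame"][70:380,180:430,::-1],None,fx=1.9,fy=1.9))
q=grab_frame("wrist");save(q,"w7")
E
```

```text
12.45 [ 0.45946774 -0.24711954  0.24125853] [-0.12489479  0.14499253 -1.49564974] 0.08027655328486755
```

View pics/s7.png

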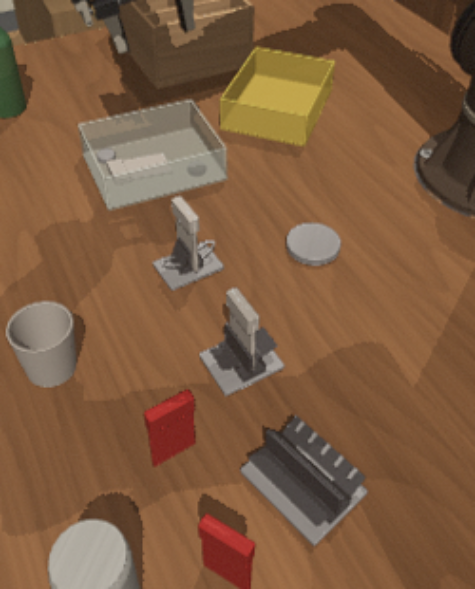

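View pics/w7.png

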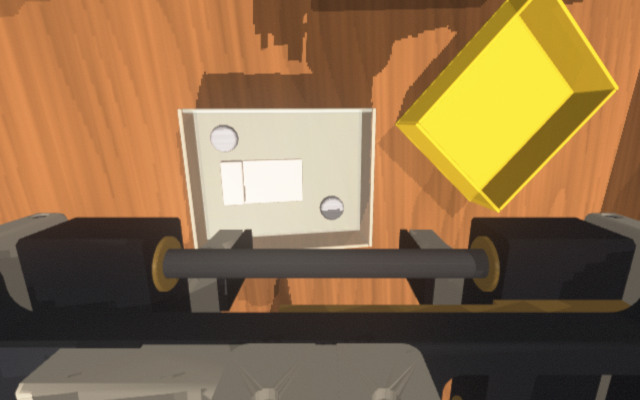

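The card lies flat on the box floor at wrist (262,182), clear of both caps. The bag and binder cards still stand in their clips, and the gripper touches nothing.

```bash
python3 -c "
from station import *
print(job_done())"
```

```text
the job is handed in; nothing more can be done
None
```

I took the white card from the widest (ribbed-lever) clip by its grip bar and pulled it straight up; the force read about 5 N during the pull. I lowered it with a slight tilt until it touched the floor of the clear box (10.6 N contact), then let go and lifted away.

The last pictures, at 12.5 s, show the card lying flat on the box floor, clear of both caps. The bag and binder cards are still upright in their clips, the red look-alikes look undisturbed, and the gripper is open above the box, touching nothing.

No check failed. The position estimates for the bar from the different cameras differed by up to about 2 mm and 2°. The box's heading was the least certain (−3.7° to about −8°) until overlays in two views favoured −3.7°.

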